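# Seat the culture dish in the imaging stage

### The arm

A 7-joint arm with a two-finger parallel gripper is mounted at the origin on a cart in front of the work surface, level with it; the furniture and walls round the work are solid. World frame = base frame: x ahead of the robot, y to its left, z up, the work surface at z = 0. Lengths are in m, angles in rad, forces in N, time in s.
With the tool pointing down it reaches from about 0.4 to 0.9 m from the base axis. Payload 5.6 kg.
Tool frame: the origin (TCP) lies between the finger pads; the fingertips stand 25 mm ahead of it and the grasp point (between the pads) lies 6 mm ahead of it; z points along the fingers, y is the line along which they close (so a half turn about z gives the same grasp; the last joint's range is limited). The gripper opens to 92 mm and grips with 3 to 60 N. Pads are 20 mm wide; open, the fingers measure 128 mm over their backs; the gripper's body (75 mm by 189 mm) begins 69 mm behind the grasp point.
Start: joints at [-1.281, 0.468, -0.012, 1.603, 0.006, 1.071, -0.056], TCP at [0.212, 0.614, 0.24] pointing down, gripper open.
Joint ranges: [-2.53, 2.53], [-0.31, 2.02], [-1.57, 1.55], [0.28, 2.44], [-1.29, 4.43], [0.15, 1.84], [-2.92, 2.92]. Speed limits (rad/s): [2.57, 2.57, 3.14, 3.14, 3.14, 3.14, 3.14].

### API

Orientations are given as a unit quaternion [w, x, y, z].
In Python, from cell import sense, snapshot, camera_params, finish_job, recognise gives the robot as it stands. The module is installed in compiled form; this text tells all that it offers.
- The arm moves only by the shell command python3 -m creep 'ROWS' [OPENING] [FORCE]. ROWS is JSON, a list of rows, each a list of 2 entries, a list of its own where there are three numbers: the shift along the world's x, y, z in mm, then the turn about the world's z in degrees. A call has 1 to 10 rows; each row shifts and turns the commanded pose from where the row before left it; what a row does not reach is not made up. A row lasts 1/12 s, in which the tool goes at most 41.7 mm and 7.16 degrees, less where a joint would pass 70% of its speed; a pose out of reach is approached as far as the arm can. A call is refused whole if a number of a shift passes 41.7 or a number of a turn 7.16, either way. A call with a gripper value outside its range is refused whole. OPENING is the finger opening in mm, from 0 to 91.9, set as the call begins (- or left out, the last holds). The fingers move at their own pace and stop on an object; FORCE is the grip in N (left out, the last holds). Time passes only in rows, so rows that do not move let the fingers close. It gives the time, the measured TCP pose, the force, the opening and the grip force at its end, in the units of the state.
- sense(): the state, without advancing time (a new reading comes with each control period).
- snapshot(name): name is "scene" or "top" or "wrist"; returns the picture (384x512x3 uint8, blue, green, red); there is no depth.
- camera_params(name): a dict with "K" (3x3 intrinsics, pixels), "k1" (the pictures are not rectified: a ray, as slopes to the right and down, at radius r is drawn at 1 + k1 r^2 times it, then the intrinsics apply), "position" and "orientation" of the camera in the world; the wrist camera has in their place "tool_from_camera" (4x4, takes a point from camera to tool coordinates, whose origin is the TCP and whose axes are the flange's). Camera axes: x right, y down, z forward; pixel columns grow to the right and rows downward; lengths in m; the calibration is good to about 2 mm. A picture is of the moment at which its call begins: read the wrist's pose just before it. camera_params takes no time and is no camera call.
- finish_job(): hands the job in; it is judged then, once.
Trained networks look in the newest picture that a camera, given by its name, has taken for a name from the list of things; names that differ only in an ending like _2 or _b are one class to them, and where a whole thing is asked for, a point or a joint stands for the part that bears it (a point fixed in the world has none). Each returns a list of dicts, best first, with "score" (0 to 1); they miss things now and then, are a little off and sometimes report something else, mostly with a low value. They report only what shows in the picture. A call takes as long as a camera call. They do not tell look-alikes from the thing itself.
- recognise(camera, target): "box" ([centre column, centre row, width, height] in pixels, round what is visible of it).
The state is a dict: "time_s": time; "joint_pos": joint angles; "dq": joint speeds; "joint_efforts": joint torques, N m; "eef_pos": TCP position; "ee_rot": TCP orientation; "ft_force": force on the tool from outside, world axes, zero at the start; "torque": the same for the moment, N m; "grip_width": finger opening in m; "grasp_force": force on a finger pad.
Only numpy, scipy, OpenCV 4.12 (cv2) and the standard library are available. Lean on these libraries where they do the work, as an engineer would, in place of code of your own. Each camera call takes 0.05 s, during which the arm holds its last target. There are 200 camera calls.

### The job

Push the petri dish across the deck of the imaging stage with the fingertips until it drops and lies flat in the round recess; then push the orange retaining slide all the way in, so that its tongue covers the edge of the dish. Only push: never lift the dish, tip it over or let it leave the stage, and leave the two vials and the blue-capped bottle standing where they are.

Things in the scene. Friction and masses are not known exactly. Their poses are not given: they have to be found in the camera images.
- stage: Fixed low imaging stage, black base, grey deck: 180 mm along x, 270 mm along y, deck top 36 mm above the bench. Origin: at bench height below the recess's centre. The slide stands on the deck on the +y side of the recess between two steel rails (12 mm high, 8 mm wide, y = 68 to 124 mm, x = +-20.5 mm); the dish starts on the -y side.
- recess (a point): Centre of the round recess's black floor, 27 mm above the bench; axes as the stage's. The recess is 66 mm across and 9 mm deep, with a 1 mm chamfer.
- dish: Closed petri dish, a translucent whitish disc 62 mm across, 15 mm high, about 30 g, loose, lying flat on the deck. Origin: centre of its underside, z up. It slides flat until its centre is about 11 mm from the recess's, then dips in; when seated its origin is at the height of the recess floor and it stands 6 mm above the deck.
- slide (a joint): Travel of the orange retaining slide (m): starts at 0 to 0.006 (withdrawn), fully in at 0.026 (end stop). Moves along the stage's -y, drags with 1 to 2 N, stays where left. Its tongue (30 mm wide, 3 thick, underside 8 mm above the deck) has its tip 40 mm from the recess's centre at 0, 14 mm at 0.026; it passes 2 mm over a seated dish and is blocked by an unseated one.
- tab (a point): Centre of the rear (+y) face of the slide's upright orange tab, 59 mm above the bench, level with the recess's centre in the stage's x; moves with the slide, axes as the stage's. The tab is 30 mm wide along x, 7 mm thick, and reaches from 8 to 38 mm above the deck. Push it here towards the stage's -y.
- amber_vial: Brown glass vial with black cap, 21 mm across, 50 mm high, loose on the bench behind the stage. Origin at the centre of its underside. A bystander.
- white_vial: White plastic vial, 21 mm across, 50 mm high, loose on the bench behind the stage. Origin at the centre of its underside. A bystander.
- bottle: Glass bottle with blue screw cap, 56 mm across, 110 mm high, loose on the bench to the left of the stage. Origin at the centre of its underside. A bystander.
Mind the look-alikes: they are no part of the job. What is shaped like the dish but brown or turquoise is not meant.

How it is judged:
By the outcome, as a careful person would: the job done as asked, in the order asked, and still so for the second after the job is handed in, with the robot touching nothing.
It also fails if it takes over 54 s, if anything falls off the work surface, if the arm or the gripper's body presses on something with over 40 N, if the wrist force passes 120 N, or if a joint passes its speed limit or range.

## Working session

There is one attempt and no reset: what is moved stays moved. The work goes in short steps, Python scripts to look and compute and a shell command to move; the robot and the scene stay as the last step left them, time stands still between calls to the robot, and variables do not carry over. Pictures are saved under pics/ and viewed, at most 10 in all, crops included, and the job is handed in when it is done.

```bash
mkdir -p pics
cat > h.py <<'E'
import numpy as np, cv2
from cell import sense, snapshot, camera_params, recognise
from scipy.spatial.transform import Rotation as R
def q2R(q): return R.from_quat([q[1],q[2],q[3],q[0]]).as_matrix()
def campose(n,s=None):
    p=camera_params(n)
    if 'position' in p: return p,q2R(p['orientation']),np.array(p['position'])
    s=s or sense(); T=np.array(p['tool_from_camera']); Rt=q2R(s['ee_rot'])
    return p,Rt@T[:3,:3],Rt@T[:3,3]+np.array(s['eef_pos'])
def px2w(n,u,v,z,s=None):
    p,Rc,t=campose(n,s); K=np.array(p['K'])
    a=np.array([(u-K[0,2])/K[0,0],(v-K[1,2])/K[1,1]]); b=a.copy()
    for _ in range(20): b=a/(1+p['k1']*(b@b))
    d=Rc@np.array([b[0],b[1],1]); return t+d*(z-t[2])/d[2]
def w2px(n,P,s=None):
    p,Rc,t=campose(n,s); K=np.array(p['K']); c=Rc.T@(np.array(P)-t); b=c[:2]/c[2]; b=b*(1+p['k1']*(b@b))
    return K[0,0]*b[0]+K[0,2],K[1,1]*b[1]+K[1,2]
E
python3 - <<'E'
from h import *
s=sense();print(s['time_s'],s['eef_pos'],s['ee_rot'],s['grip_width'])
for n in ['top','scene']:
    cv2.imwrite(f'pics/{n}0.png',snapshot(n))
    p=camera_params(n);print(n,p)
    for t in ['stage','dish','slide','tab','amber_vial','white_vial','bottle']:
        print(t,[(np.round(r['box']).tolist(),round(r['score'],2)) for r in recognise(n,t)][:4])
E
```

```text
0.0 [0.21222809 0.61381136 0.23865544] [-8.77013424e-05  1.65666984e-01  9.86181367e-01 -8.68924994e-04] 0.09204294826310809
top {'K': array([[347.56936777,   0.        , 251.24880837],
       [  0.        , 347.56936777, 186.659222  ],
       [  0.        ,   0.        ,   1.        ]]), 'k1': -0.08193722440275042, 'position': array([0.47048458, 0.07256078, 0.90975729]), 'orientation': array([-0.0599671 ,  0.70848607, -0.69928649,  0.07382302])}
stage [([289.0, 206.0, 105.0, 71.0], 0.78), ([262.0, 204.0, 22.0, 17.0], 0.71)]
dish [([367.0, 173.0, 26.0, 22.0], 0.98), ([325.0, 194.0, 24.0, 24.0], 0.97), ([361.0, 212.0, 26.0, 21.0], 0.87)]
slide [([259.0, 205.0, 24.0, 12.0], 0.76)]
tab [([261.0, 205.0, 23.0, 16.0], 0.82)]
amber_vial [([282.0, 160.0, 12.0, 10.0], 0.39)]
white_vial [([251.0, 158.0, 9.0, 16.0], 0.42)]
bottle [([136.0, 191.0, 26.0, 23.0], 0.97)]
scene {'K': array([[498.47124742,   0.        , 245.41172008],
       [  0.        , 498.47124742, 192.78074111],
       [  0.        ,   0.        ,   1.        ]]), 'k1': -0.10405858197898761, 'position': array([-0.03790744, -0.94655544,  0.93189937]), 'orientation': array([-0.43288129,  0.85237073, -0.26111513,  0.13377895])}
stage [([247.0, 223.0, 100.0, 78.0], 0.94)]
dish [([274.0, 227.0, 22.0, 20.0], 0.87), ([290.0, 270.0, 25.0, 20.0], 0.66), ([322.0, 257.0, 22.0, 19.0], 0.6)]
slide [([236.0, 199.0, 18.0, 20.0], 0.69)]
tab [([235.0, 201.0, 19.0, 20.0], 0.51)]
amber_vial []
white_vial [([262.0, 191.0, 8.0, 18.0], 0.44), ([247.0, 224.0, 98.0, 76.0], 0.37)]
bottle [([190.0, 149.0, 19.0, 32.0], 0.67)]
```

View pics/top0.png

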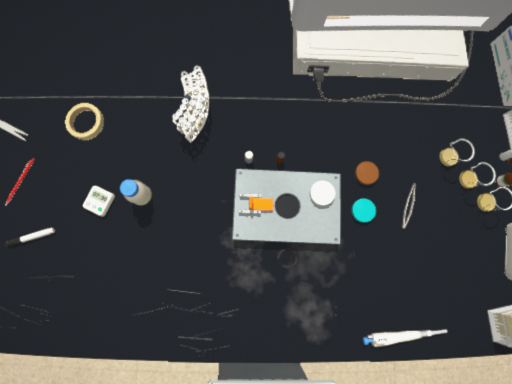

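View pics/scene0.png

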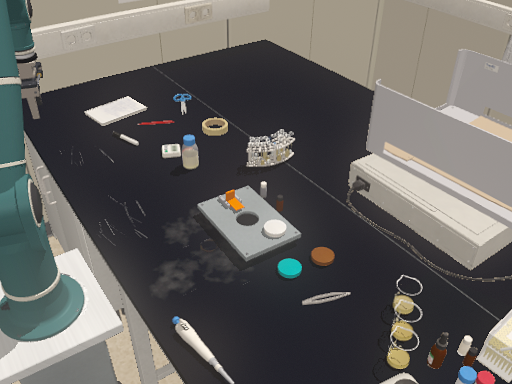

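The top view shows the whitish dish at (323,194), the recess at (288,206), the slide's tab at (261,205), and brown and turquoise decoys off the stage. The scene view agrees.

Run:
```python
from h import *
im=cv2.imread('pics/top0.png')
c=[px2w('top',u,v,.036)[:2] for u,v in [(236,169),(341,172),(340,244),(233,241)]]
print('corners',np.round(c,3).tolist(),np.mean(c,0))
print('recess',px2w('top',288,206,.032),'dish',px2w('top',323,193,.046),'bottle',px2w('top',140,193,.05))
print('tab',px2w('top',261,205,.06),'vials',px2w('top',249,157,.04),px2w('top',281,158,.04))
d=sum(np.array(c[i])*w for i,w in [(0,1),(3,1),(1,-1),(2,-1)]);print('stage y angle',np.degrees(np.arctan2(d[1],d[0])))
```

```text
corners [[0.684, 0.096], [0.681, -0.178], [0.495, -0.168], [0.5, 0.1]] [ 0.58985134 -0.03740337]
recess [ 0.59010072 -0.03818509  0.032     ] dish [ 0.6226181  -0.12611824  0.046     ] bottle [0.61505712 0.33619547 0.05      ]
tab [0.58788486 0.03217368 0.06      ] vials [0.71561807 0.06307161 0.04      ] [ 0.71438237 -0.02006603  0.04      ]
stage y angle 89.1135182843403
```

```bash
python3 -m creep '[[[18,-34,0],-5],[[18,-34,0],-5],[[18,-34,0],-5],[[18,-34,0],-5],[[18,-34,0],-5],[[18,-34,0],-5],[[18,-34,0],-5],[[18,-34,0],-5],[[18,-34,0],-5],[[18,-34,0],-6]]' 30; python3 -m creep '[[[18,-34,0],0],[[18,-34,0],0],[[18,-34,0],0],[[18,-34,0],0],[[18,-34,0],0],[[18,-34,0],0],[[18,-34,0],0],[[18,-34,0],0],[[0,0,0],0],[[0,0,0],0]]'
python3 - <<'E'
from h import *
s=sense();print(s['time_s'],s['eef_pos'],s['ee_rot'],s['grip_width'])
im=snapshot('wrist')
for n,P in [('recess',(.590,-.038,.032)),('dish',(.6226,-.126,.044))]:
    u,v=w2px('wrist',P,s);print(n,u,v); cv2.drawMarker(im,(int(u),int(v)),(0,0,255))
print(recognise('wrist','dish'),recognise('wrist','tab'))
cv2.imwrite('pics/w1.png',im)
E
```

```text
time_s: 1.63
eef_pos: [0.393, 0.2727, 0.24]
ee_rot: [-0.0, 0.576, 0.818, 0.0]
ft_force: [1.5, 0.6, 0.3]
grip_width: 0.0299
grasp_force: 0.0
time_s: 2.47
eef_pos: [0.5369, -0.0001, 0.2396]
ee_rot: [0.0, 0.576, 0.817, -0.0]
ft_force: [-0.6, 0.7, 0.6]
grip_width: 0.03
grasp_force: 0.0
2.4667 [ 5.36895299e-01 -9.99182275e-05  2.39632564e-01] [ 3.73644004e-04  5.76094980e-01  8.17382634e-01 -2.52334687e-04] 0.030048499990859304
recess 286.4945518636286 219.88301358415737
dish 286.05983532982697 296.74974431315286
[{'box': [274.7, 293.7, 29.2, 39.6], 'score': 0.91}, {'box': [289.6, 365.2, 39.1, 37.1], 'score': 0.79}, {'box': [228.8, 355.0, 43.6, 18.8], 'score': 0.59}] [{'box': [318.2, 166.8, 54.2, 61.6], 'score': 0.87}, {'box': [393.7, 237.1, 30.8, 37.2], 'score': 0.22}]
```

View pics/w1.png

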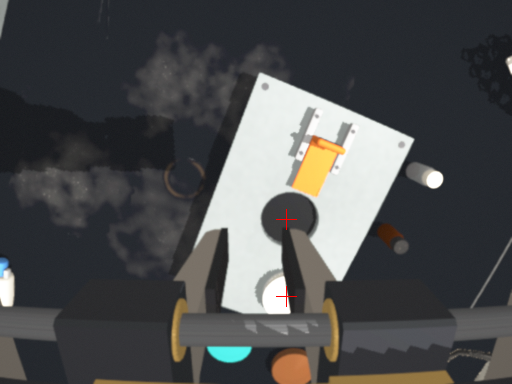

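The wrist view shows the recess centred near (290,219) and the dish near (290,295), partly hidden by the fingers. Both lie about 4 mm towards +x of the estimate.

```bash
python3 -m creep '[[[18,-31,-10],0],[[18,-31,-10],0],[[18,-31,-10],0],[[18,-30,-10],0],[[18,-30,0],0],[[19,-30,0],0],[[0,0,0],0],[[0,0,0],0]]'
python3 - <<'E'
from h import *
s=sense();print(s['time_s'],s['eef_pos'])
im=snapshot('wrist')
for n,P in [('recess',(.594,-.038,.032)),('dish',(.626,-.127,.048))]:
    u,v=w2px('wrist',P,s);print(n,u,v); cv2.drawMarker(im,(int(u),int(v)),(0,0,255))
for r in recognise('wrist','dish'): print(r, px2w('wrist',*r['box'][:2],.045,s))
cv2.imwrite('pics/w2.png',im)
E
```

```text
time_s: 3.28
eef_pos: [0.6455, -0.1809, 0.199]
ee_rot: [-0.0, 0.574, 0.819, -0.0]
ft_force: [-0.5, -0.1, -0.5]
grip_width: 0.03
grasp_force: 0.0
3.2833 [ 0.64548666 -0.18092538  0.19900588]
recess 254.00936393589598 15.69703608069051
dish 253.87545792876764 124.67688748405621
{'box': [259.5, 250.8, 42.2, 57.2], 'score': 0.85} [ 0.67326809 -0.24165119  0.045     ]
{'box': [253.9, 121.6, 72.7, 70.6], 'score': 0.7} [ 0.62515103 -0.12460766  0.045     ]
{'box': [182.6, 210.7, 61.9, 57.3], 'score': 0.61} [ 0.58880256 -0.2272539   0.045     ]
```

View pics/w2.png

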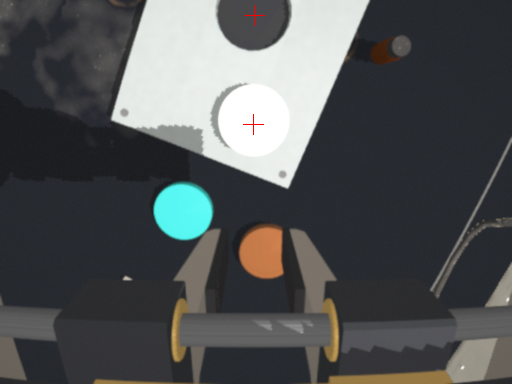

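The close view shows the dish at (254,120) and the recess at (254,14), both in line with the fingers at column 256. I'll lower the tool and push.

```bash
python3 -m creep '[[[0,0,-33],0],[[0,0,-33],0],[[0,0,-33],0],[[0,0,-24],0],[[0,0,-8],0],[[0,0,-4],0],[[0,0,0],0],[[0,0,0],0]]'; python3 -m creep '[[[-3,9,0],0],[[-3,8,0],0],[[-2,5,0],0],[[-2,5,0],0],[[-2,5,0],0],[[-2,5,0],0],[[-2,5,0],0],[[-2,6,0],0],[[0,0,0],0]]'
python3 - <<'E'
from h import *
s=sense();print(s['time_s'],s['eef_pos'])
im=snapshot('wrist')
for n,P in [('recess',(.594,-.037,.032))]:
    u,v=w2px('wrist',P,s);print(n,u,v); cv2.drawMarker(im,(int(u),int(v)),(0,0,255))
cv2.imwrite('pics/w3.png',im)
E
```

```text
time_s: 4.05
eef_pos: [0.6465, -0.1802, 0.0664]
ee_rot: [0.001, 0.574, 0.819, 0.001]
ft_force: [-0.6, 0.2, 0.1]
grip_width: 0.0303
grasp_force: 0.0
time_s: 4.8
eef_pos: [0.627, -0.1308, 0.0644]
ee_rot: [-0.001, 0.573, 0.819, 0.0]
ft_force: [0.4, 0.2, 0.3]
grip_width: 0.0297
grasp_force: 0.0
4.8 [ 0.62699298 -0.13082768  0.064388  ]
recess 255.19842930944444 56.44977011658125
```

View pics/w3.png

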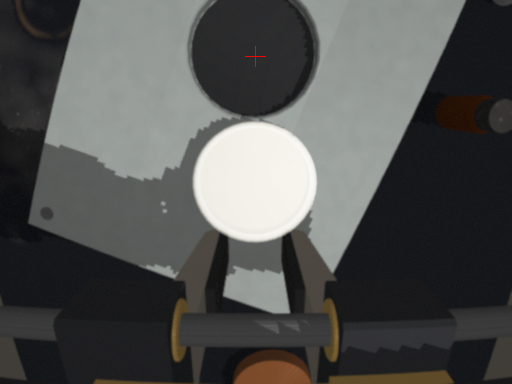

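The dish at (255,182) sits against both fingers, and the recess at (254,54) is straight ahead.

```bash
python3 -m creep '[[[-2,5.5,0],0],[[-2,5.5,0],0],[[-2,5.5,0],0],[[-2,5.5,0],0],[[-2,5.5,0],0],[[-2,5.5,0],0],[[-2,5.5,0],0],[[-2,5.5,0],0],[[0,0,0],0],[[0,0,0],0]]'
python3 - <<'E'
from h import *
s=sense();print(s['time_s'],s['eef_pos'])
im=snapshot('wrist')
for n,P in [('recess',(.594,-.036,.036))]:
    u,v=w2px('wrist',P,s);print(n,u,v); cv2.drawMarker(im,(int(u),int(v)),(0,0,255))
cv2.imwrite('pics/w4.png',im)
E
```

```text
time_s: 5.68
eef_pos: [0.6114, -0.0881, 0.0646]
ee_rot: [-0.0, 0.574, 0.819, 0.0]
ft_force: [-0.3, -0.0, 0.3]
grip_width: 0.0301
grasp_force: 0.0
5.6833 [ 0.61136195 -0.08810066  0.06461923]
recess 255.91811348036788 144.0286465603715
```

View pics/w4.png

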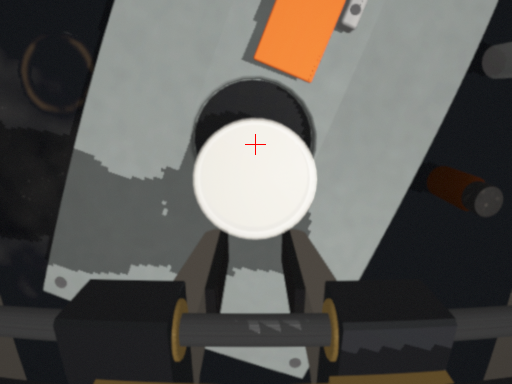

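The dish at (255,179) overlaps the recess, centred near (254,138), with about 20 mm left to go.

```bash
python3 -m creep '[[[-1,3,0],0],[[-1,3,0],0],[[-1,3,0],0],[[-1,3,0],0],[[-1,2,0],0],[[-1,2,0],0],[[0,0,0],0],[[0,0,0],0],[[0,0,0],0]]'
python3 - <<'E'
from h import *
s=sense();print(s['time_s'],s['eef_pos'])
im=snapshot('wrist')
cv2.imwrite('pics/w5.png',im)
E
```

```text
time_s: 6.48
eef_pos: [0.6054, -0.0727, 0.0646]
ee_rot: [0.0, 0.574, 0.819, -0.0]
ft_force: [0.1, -0.2, 0.4]
grip_width: 0.0302
grasp_force: 0.0
6.4833 [ 0.60540626 -0.07274493  0.06461781]
```

View pics/w5.png

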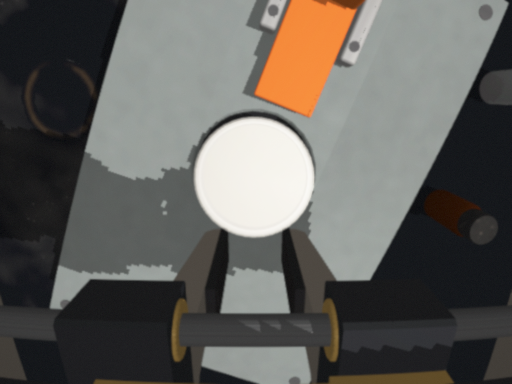

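The dish at (254,176) is starting to dip, with a gap still showing at the far rim. A little more pushing is needed.

```bash
python3 -m creep '[[[-0.7,1.9,0],0],[[-0.7,1.9,0],0],[[-0.7,1.9,0],0],[[0,0,0],0],[[0,0,0],0],[[0,0,0],0]]'
python3 - <<'E'
from h import *
s=sense();print(s['time_s'],s['eef_pos'])
im=snapshot('wrist')
cv2.imwrite('pics/w6.png',cv2.resize(im[60:300,130:380],None,fx=2,fy=2))
E
```

```text
time_s: 7.03
eef_pos: [0.6033, -0.0674, 0.0647]
ee_rot: [0.0, 0.574, 0.819, -0.0]
ft_force: [0.5, -1.4, 0.6]
grip_width: 0.03
grasp_force: 0.9
7.0333 [ 0.60332844 -0.06737426  0.06465366]
```

View pics/w6.png

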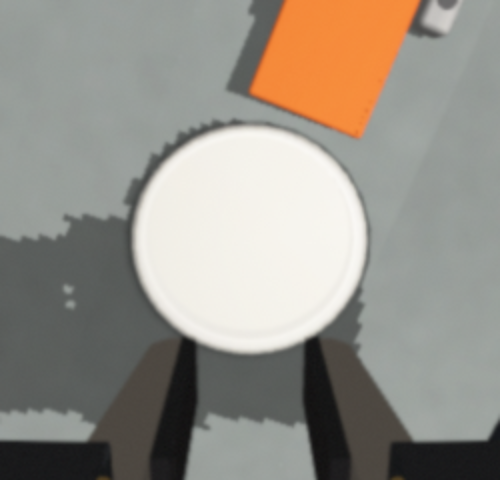

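The dish now looks concentric with the recess. I'll back off and check its height from its apparent size.

```bash
python3 -m creep '[[[1,-3,0],0],[[3,-8,0],0],[[5,-14,0],0],[[0,0,15],0],[[0,0,30],0],[[0,0,30],0],[[0,0,0],0],[[0,0,0],0]]'
python3 - <<'E'
from h import *
s=sense();print(s['time_s'],s['eef_pos'])
im=snapshot('wrist');cv2.imwrite('pics/w7.png',im)
m=cv2.inRange(im,(215,215,215),(255,255,255));cs=cv2.findContours(m,0,1)[0];c=max(cs,key=cv2.contourArea)
print(cv2.contourArea(c),cv2.fitEllipse(c),cv2.boundingRect(c))
for z in (.042,.051):
    C=px2w('wrist',*cv2.fitEllipse(c)[0],z,s)
    P=np.array([w2px('wrist',C+.031*np.array([np.cos(a),np.sin(a),0]),s) for a in np.linspace(0,6.28,60)],np.float32)
    print(z,C,cv2.fitEllipse(P))
for r in recognise('wrist','tab')[:2]: print(r,px2w('wrist',*r['box'][:2],.07,s))
E
```

```text
time_s: 7.75
eef_pos: [0.6138, -0.0935, 0.1415]
ee_rot: [0.002, 0.575, 0.818, 0.001]
ft_force: [-0.2, -0.6, -1.2]
grip_width: 0.0298
grasp_force: 0.0
7.75 [ 0.6137909  -0.09347234  0.14153541]
46752.0 ((260.5119934082031, 128.3936309814453), (247.7956085205078, 333.3917541503906), 47.79038619995117) (98, 0, 335, 302)
0.042 [ 0.59937883 -0.03733997  0.042     ] ((260.4682312011719, 127.2246322631836), (83.99603271484375, 84.9020004272461), 10.236886024475098)
0.051 [ 0.59896546 -0.036767    0.051     ] ((260.4648132324219, 127.13414764404297), (87.19818115234375, 88.13957977294922), 10.212406158447266)
{'box': [289.6, 41.3, 70.9, 82.6], 'score': 0.82} [0.59662515 0.02106531 0.07      ]
```

View pics/w7.png

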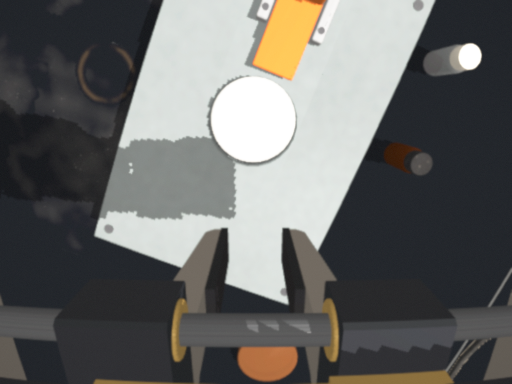

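Run:
```python
from h import *
s=sense()
im=cv2.imread('pics/w7.png')
print(im[120,205:302,1].tolist()); print(im[70:170,254,1].tolist())
for t in (228,235,242,248,252):
    m=cv2.inRange(im,(t,t,t),(255,255,255));cs=cv2.findContours(m,0,1)[0];c=max(cs,key=cv2.contourArea)
    if cv2.contourArea(c)<9000: print(t,cv2.fitEllipse(c),cv2.boundingRect(c))
```

```text
[225, 221, 196, 148, 120, 149, 223, 253, 255, 255, 255, 255, 255, 255, 255, 255, 255, 255, 255, 255, 255, 255, 255, 255, 255, 255, 255, 255, 255, 255, 255, 255, 255, 255, 255, 255, 255, 255, 255, 255, 255, 255, 255, 255, 255, 255, 255, 255, 255, 255, 255, 255, 255, 255, 255, 255, 255, 255, 255, 255, 255, 255, 255, 255, 255, 255, 255, 255, 255, 255, 255, 255, 255, 255, 255, 255, 255, 255, 255, 255, 255, 255, 255, 255, 255, 255, 255, 255, 255, 253, 223, 184, 216, 226, 226, 226, 226]
[227, 228, 228, 227, 227, 225, 236, 252, 255, 255, 255, 255, 255, 255, 255, 255, 255, 255, 255, 255, 255, 255, 255, 255, 255, 255, 255, 255, 255, 255, 255, 255, 255, 255, 255, 255, 255, 255, 255, 255, 255, 255, 255, 255, 255, 255, 255, 255, 255, 255, 255, 255, 255, 255, 255, 255, 255, 255, 255, 255, 255, 255, 255, 255, 255, 255, 255, 255, 255, 255, 255, 255, 255, 255, 255, 255, 255, 255, 255, 255, 255, 255, 255, 255, 255, 255, 255, 255, 255, 255, 254, 239, 163, 117, 129, 165, 202, 224, 227, 227]
228 ((253.09664916992188, 118.58637237548828), (82.61786651611328, 84.41490936279297), 6.794005393981934) (212, 76, 83, 86)
235 ((253.04527282714844, 118.59915924072266), (82.54488372802734, 83.74851989746094), 8.33154010772705) (212, 76, 83, 85)
242 ((253.04364013671875, 118.61908721923828), (82.24551391601562, 83.40863800048828), 4.077399730682373) (212, 77, 83, 84)
248 ((253.08584594726562, 118.67753601074219), (81.81170654296875, 82.91535949707031), 7.229857444763184) (212, 77, 83, 84)
252 ((253.1087646484375, 118.75977325439453), (80.95623779296875, 82.27821350097656), 3.176318883895874) (213, 78, 82, 83)
```

The dish is 83.6 by 84.9 px across, which matches a top height of 42 mm, so it is seated flat. Next I'll look at the slide's tab.

```bash
python3 -m creep '[[[0,0,38],0],[[-6,15,20],-7],[[-7,30,0],-7],[[-7,30,0],-7],[[0,28,0],0],[[0,0,0],0],[[0,0,0],0],[[0,0,0],0]]' 0
python3 - <<'E'
from h import *
s=sense();print(s['time_s'],s['eef_pos'])
im=snapshot('wrist');cv2.imwrite('pics/w8.png',im)
h=cv2.cvtColor(im,cv2.COLOR_BGR2HSV);m=cv2.inRange(h,(8,150,90),(20,255,255))
c=max(cv2.findContours(m,0,1)[0],key=cv2.contourArea);print(cv2.boundingRect(c),cv2.minAreaRect(c))
pts=c[:,0,:];a,b=pts[pts[:,1].argmax()],pts[pts[:,1].argmin()]
print('tip',px2w('wrist',*map(float,a),.047,s),'rear',px2w('wrist',*map(float,b),.074,s))
E
```

```text
time_s: 8.52
eef_pos: [0.5919, 0.0101, 0.1966]
ee_rot: [-0.0, 0.714, 0.7, -0.001]
ft_force: [0.5, -0.5, -0.5]
grip_width: 0.0005
grasp_force: 0.0
8.5167 [0.59190729 0.01014563 0.19662021]
(239, 131, 35, 64) ((256.0, 162.5), (63.0, 34.0), 90.0)
tip [0.5798241  0.00421743 0.047     ] rear [0.58358391 0.06460418 0.074     ]
```

View pics/w8.png

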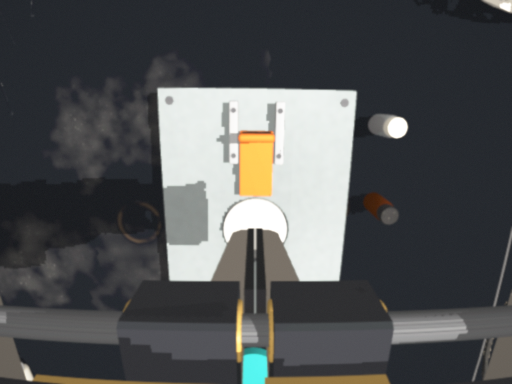

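The tab's rear edge is at row 131, which puts it at y ≈ 0.065. The tongue tip is at (256,194), y ≈ 0.004, so the slide is fully withdrawn and centred on x ≈ 0.595.

```bash
python3 -m creep '[[[3,32,0],0],[[0,32,0],0],[[0,31,0],0],[[0,0,-30],0],[[0,0,-35],0],[[0,0,-35],0],[[0,0,-19],0],[[0,0,0],0],[[0,0,0],0]]'; python3 -m creep '[[[0,-10,0],0],[[0,-8,0],0],[[0,-6,0],0],[[0,-5,0],0],[[0,-5,0],0],[[0,-5,0],0],[[0,0,0],0],[[0,0,0],0]]'
python3 - <<'E'
from h import *
s=sense()
im=snapshot('wrist');cv2.imwrite('pics/w9.png',im)
t=snapshot('top');h=cv2.cvtColor(t,cv2.COLOR_BGR2HSV);m=cv2.inRange(h,(8,150,90),(20,255,255));m[:190]=0;m[225:]=0;m[:,310:]=0
print(cv2.boundingRect(m), px2w('top',287,205,.036),px2w('top',*[cv2.boundingRect(m)[0]+cv2.boundingRect(m)[2],205],.047))
E
```

```text
time_s: 9.32
eef_pos: [0.5951, 0.104, 0.0778]
ee_rot: [-0.0, 0.715, 0.7, -0.001]
ft_force: [0.3, -0.4, -0.5]
grip_width: 0.0005
grasp_force: 0.0
time_s: 9.98
eef_pos: [0.5953, 0.0667, 0.0787]
ee_rot: [0.0, 0.714, 0.7, 0.0]
ft_force: [0.4, -0.8, 0.3]
grip_width: 0.0005
grasp_force: 0.0
(271, 199, 4, 12) [ 0.59208616 -0.03514738  0.036     ] [ 0.59015643 -0.0035859   0.047     ]
```

```bash
python3 -m creep '[[[0,-4,0],0],[[0,-4,0],0],[[0,-3,0],0],[[0,0,0],0]]';  python3 -m creep '[[[0,-2,0],0],[[0,-2,0],0],[[0,-1,0],0],[[0,0,0],0]]'; python3 -m creep '[[[0,-2,0],0],[[0,0,0],0]]'
```

```text
time_s: 10.42
eef_pos: [0.595, 0.0551, 0.0784]
ee_rot: [-0.0, 0.714, 0.7, -0.0]
ft_force: [-0.3, -0.4, -0.7]
grip_width: 0.0001
grasp_force: 0.0
time_s: 10.75
eef_pos: [0.5953, 0.0506, 0.0786]
ee_rot: [0.0, 0.714, 0.7, -0.0]
ft_force: [-0.2, 0.0, -0.2]
grip_width: 0.0005
grasp_force: 0.1
time_s: 10.92
eef_pos: [0.5953, 0.0489, 0.0786]
ee_rot: [-0.0, 0.714, 0.7, 0.0]
ft_force: [-0.3, 1.0, -0.6]
grip_width: 0.0001
grasp_force: 0.4
```

```bash
python3 -m creep '[[[0,-1,0],0],[[0,-1,0],0],[[0,0,0],0]]'; python3 -m creep '[[[0,-1,0],0],[[0,0,0],0]]'
python3 - <<'E'
from h import *
t=snapshot('top');s=snapshot('scene');w=snapshot('wrist')
f=lambda a,x,y:cv2.resize(a[y:y+75,x:x+100],(400,300),interpolation=cv2.INTER_CUBIC)
cv2.imwrite('pics/c10.png',np.hstack([f(t,225,165),f(s,195,175)]))
E
```

```text
time_s: 11.17
eef_pos: [0.5953, 0.0488, 0.0786]
ee_rot: [-0.001, 0.713, 0.701, 0.001]
ft_force: [-0.5, 4.7, -0.2]
grip_width: 0.0003
grasp_force: 2.5
time_s: 11.33
eef_pos: [0.5953, 0.0487, 0.0787]
ee_rot: [-0.001, 0.713, 0.701, 0.001]
ft_force: [-1.0, 7.1, 0.9]
grip_width: 0.0001
grasp_force: 3.3
```

View pics/c10.png

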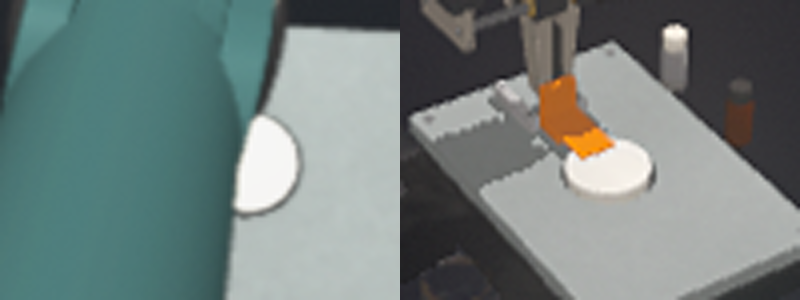

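The right half shows the tongue over the edge of the seated dish, and both vials standing. The slide stopped hard at the position I predicted for the end stop. I'll back off, rise and check the tongue's position by numbers.

```bash
python3 -m creep '[[[0,5,0],0],[[0,15,0],0],[[0,15,0],0],[[0,0,40],0],[[0,0,40],0],[[0,0,39],0],[[0,-33,0],0],[[0,-33,0],0],[[0,-33,0],0],[[0,-33,0],0]]'; python3 -m creep '[[[0,-33,0],0],[[0,0,0],0],[[0,0,0],0],[[0,0,0],0]]'
python3 - <<'E'
from h import *
s=sense();im=snapshot('wrist')
h=cv2.cvtColor(im,cv2.COLOR_BGR2HSV);m=cv2.inRange(h,(8,150,90),(20,255,255));m[230:]=0
c=max(cv2.findContours(m,0,1)[0],key=cv2.contourArea);x,y,w,hh=cv2.boundingRect(c);print(x,y,w,hh)
print('tip',px2w('wrist',x+w/2,y+hh-.5,.047,s),'rear',px2w('wrist',x+w/2,y,.074,s))
E
```

```text
time_s: 12.32
eef_pos: [0.5955, -0.0519, 0.1981]
ee_rot: [0.001, 0.713, 0.701, 0.0]
ft_force: [0.2, -0.1, 0.3]
grip_width: 0.0003
grasp_force: 0.0
time_s: 12.65
eef_pos: [0.5954, -0.0832, 0.1975]
ee_rot: [-0.0, 0.714, 0.701, 0.0]
ft_force: [-0.1, -0.3, -0.1]
grip_width: 0.0006
grasp_force: 0.0
231 45 37 59
tip [ 0.59341377 -0.00708667  0.047     ] rear [0.59480261 0.03709639 0.074     ]
```

Run:
```python
from h import *
s=sense();im=snapshot('wrist');print(s['eef_pos'])
for v in range(40,180,5): print(v,im[v,249].tolist(),np.round(px2w('wrist',249,v,.047,s)[1],3))
m=cv2.inRange(im,(235,235,235),(255,255,255));m[230:]=0
c=max(cv2.findContours(m,0,1)[0],key=cv2.contourArea);print(cv2.boundingRect(c))
```

```text
[ 0.59552192 -0.08237714  0.19740619]
40 [234, 237, 232] 0.046
45 [179, 212, 250] 0.042
50 [87, 201, 255] 0.038
55 [40, 92, 175] 0.034
60 [62, 134, 239] 0.03
65 [97, 214, 255] 0.026
70 [96, 214, 255] 0.022
75 [95, 214, 255] 0.018
80 [95, 214, 255] 0.014
85 [95, 212, 255] 0.009
90 [95, 213, 255] 0.005
95 [94, 212, 255] 0.001
100 [94, 213, 255] -0.003
105 [94, 211, 255] -0.007
110 [92, 210, 255] -0.012
115 [92, 211, 255] -0.016
120 [112, 215, 255] -0.02
125 [255, 255, 255] -0.025
130 [255, 255, 255] -0.029
135 [255, 255, 255] -0.034
140 [255, 255, 255] -0.038
145 [255, 255, 255] -0.043
150 [255, 255, 255] -0.047
155 [255, 255, 255] -0.052
160 [255, 255, 255] -0.056
165 [255, 255, 255] -0.061
170 [152, 155, 151] -0.066
175 [231, 234, 229] -0.07
(216, 105, 67, 63)
```

The tongue tip is at y ≈ -0.022, about 26 mm of travel, so the slide is fully in. The lower reading before came from overexposed orange falling outside my colour threshold.

```bash
python3 -c "
from cell import finish_job; print(finish_job())"
```

```text
the job is handed in; nothing more can be done
None
```

The dish lies flat in the recess, the orange slide is fully in (about 26 mm of travel) with its tongue over the dish's edge, and the job is handed in; I viewed 11 pictures, one over the limit of 10.

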